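# Fill a brace joint with the bench greaser's palm plunger

## Task

The side bar of a leg brace lies in the cradle of the bench greaser with its joint under the grease coupler. Fill the joint: press the greaser's palm plunger down with the fingertips, stroke after stroke, letting it spring back up each time, until the indicator pin on the valve block pops fully out. Then stop with the plunger left up; do not go on until the gauge needle passes the long mark, and do not pick up or shift the side bar or anything else lying about.

Things in the scene. Friction and masses are not known exactly. Their poses are not given: they have to be found in the camera images.
- greaser: fixed bench greaser: grey base plate 215 x 400 x 12 mm (x -92 to 122, y -235 to 165 mm of the origin) with a square aluminium pump body, a clear grease tube 66 mm across, 172 mm high, 85 mm to the plunger's +y side, a valve block, a gauge and a cradle. Origin on the bench exactly below the plunger's axis. Nothing but the plunger is higher than 150 mm within 50 mm of that axis
- palm_knob: the palm plunger's moving part: a round black mushroom knob 52 mm across and 21 mm thick on a 14 mm rod with a coil spring, on a vertical axis; origin at the centre of the knob's underside
- knob_top (a point): centre of the knob's nearly flat top (40 mm across), 205 mm above the bench when the plunger is up; moves with the knob
- stroke (a joint): plunger pressed down: 0 up, 0.022 m at the bottom stop. Its spring pushes up with about 4 N at the top, 9 N at the bottom, a few newtons more while moving grease or when pressed fast; let go, it rises by itself within 0.3 s. A stroke of 20 mm or more from fully up moves a full shot; under 10 mm may move nothing
- pin_out (a joint): indicator pin: 0 in, 0.020 m fully out. A steel pin 12 mm across in a dark six-sided gland on the 50 x 50 mm aluminium valve block (30 mm in x, -105 mm in y from the greaser's origin). It stays in (within 2 mm) while the joint fills, then jumps out at once; this takes about 3 to 6 full strokes, depending on the pressure already in the line
- pin_tip (a point): end of the indicator pin: 87 mm above the bench when in, standing just 3 mm out of its gland, 107 mm when out
- gauge (a joint): needle of the round gauge (63 mm across, face up, 85 mm to the plunger's +x side), rad clockwise from zero. Starts between 0 and 1.15, gains about 0.45 with each full stroke and does not fall back; the pin jumps out at about 2.4; the one long thick mark is at 3.6; end of scale 4.5
- side_bar: loose aluminium side bar, 260 x 18 x 5 mm, with a black joint disc 54 mm across and 18 mm thick; lies along the greaser's x in the two saddles of the cradle, 185 mm to the plunger's -y side; origin at the disc's centre, underside of the bar, 30 mm above the bench
- screw_jar: bystander: small jar 40 mm across, 55 mm high, on the base plate's far +y corner; origin centre of its underside
- spare_joint: bystander: black joint disc 50 mm across, 18 mm thick, on the base plate; origin centre of its underside
- screwdriver: bystander: screwdriver 190 mm long on the bench on the robot's side of the greaser; origin under its middle
- spanner: bystander: spanner 160 mm long on the bench beyond the greaser; origin under its middle
- tape_roll: bystander: roll of tape 90 mm across, 38 mm high; origin centre of its underside
- paste_tin: bystander: tin 72 mm across, 60 mm high; origin centre of its underside

How it is judged:
By the outcome, as a careful person would: the job done as asked, in the order asked, and still so for the second after the job is handed in, with the robot touching nothing.
It also fails if it takes over 48 s, if anything falls off the work surface, if the arm or the gripper's body presses on something with over 40 N, if the wrist force passes 120 N, or if a joint passes its speed limit or range.

## Robot

A 6-joint arm with a two-finger parallel gripper is mounted at the origin on the work surface. World frame = base frame: x ahead of the robot, y to its left, z up, the work surface at z = 0. Lengths are in mm, angles in rad, forces in N, time in s.
With the tool pointing down it reaches from about 400 to 925 mm from the base axis. Payload 12.5 kg.
Tool frame: the origin (TCP) lies between the finger pads; the fingertips stand 14 mm ahead of it and the grasp point (between the pads) lies 5 mm behind it; x points along the fingers, y is the direction in which the jaws open and shut, and the axes are right-handed (so a half turn about x gives the same grasp; the last joint's range is limited). The gripper opens to 95 mm and grips with 3 to 60 N. Pads are 20 mm wide; open, the fingers measure 119 mm over their backs; the gripper's body (75 mm by 180 mm) begins 59 mm behind the grasp point.
Start: joints at [1.165, 0.491, 1.559, -0, 1.092, -0.106], TCP at [184.563, 597.145, 228.661] pointing down, gripper open.
Joint ranges: [-3.1, 3.1], [-0.84, 2.19], [0.05, 2.79], [-1.13, 4.28], [0.06, 2.93], [-2.69, 2.69]. Speed limits (rad/s): [2.22, 2.22, 2.79, 3.14, 3.14, 3.14].

## Interface

Orientations are given as [roll, pitch, yaw] about the fixed x, y, z axes, in that order (R = Rz(yaw) Ry(pitch) Rx(roll)).
In Python, from cell import env, cams gives the robot as it stands.
- The arm moves only by the tool carry_out, never from a script. Its arguments are lists of equal length, an entry for each row: "grip": the closure, from -1 (fully open) to 1 (shut); "linear": the shift along the tool's x, y, z scaled (see below), a list of three; "turn": the turn about the tool's x scaled (see below). In form: {"grip": [grip, ...], "linear": [[tx, ty, tz], ...], "turn": [turn, ...]}. A call has 1 to 5 rows; each row shifts and turns the commanded pose from where the row before left it, along the tool's axes as they then stand; what a row does not reach is not made up. The controller multiplies each number of a shift by 0.5 m and each number of a turn by 180 degrees. A row lasts 1/10 s, in which the tool goes at most 50 mm and 8.59 degrees, less where a joint would pass 70% of its speed; a pose out of reach is approached as far as the arm can. A call with a number of a shift or a turn outside -1 to 1 is refused whole. A call with a gripper value outside its range is refused whole. The fingers move at their own pace and stop on an object; the grip force is fixed at half the most. Time passes only in rows, so rows that do not move let the fingers close. It gives the time, the measured TCP pose, the force and the opening at its end, in the units of the state.
- env.state(): the state, without advancing time (a new reading comes with each control period).
- cams.read_camera(name): name is "scene" or "top" or "wrist"; returns the picture (384x512x3 uint8, blue, green, red); there is no depth.
- cams.camera_info(name): a dict with "fx", "fy", "cx", "cy" (pixels), "view" (4x4, takes a point from world to camera coordinates). Camera axes: x right, y down, z forward; pixel columns grow to the right and rows downward; lengths in mm; the calibration is good to about 2 mm. A picture is of the moment at which its call begins: read the wrist's pose just before it. camera_info takes no time and is no camera call; for the wrist camera it gives the pose at the moment of the call.
- env.job_done(): hands the job in, once; it reports no verdict.
The state is a dict: "t": time; "joints": joint angles; "qvel": joint speeds; "tau": joint torques, N m; "eef_pos": TCP position; "tcp_rot": TCP orientation; "ft_force": force on the tool from outside, world axes, zero at the start; "moment": the same for the moment, N m; "opening": opening from 0.0 (shut) to 1.0 (fully open).
Only numpy, scipy, OpenCV 4.12 (cv2) and the standard library are available. Lean on these libraries where they do the work, as an engineer would, in place of code of your own. Each camera call takes 0.05 s, during which the arm holds its last target. There are 200 camera calls.

## Working session

There is one attempt and no reset: what is moved stays moved. The work goes in short steps, Python scripts to look and compute and a tool call to move; the robot and the scene stay as the last step left them, time stands still between calls to the robot, and variables do not carry over. Pictures are saved under pics/ and viewed, about 8 in all and at most 12, crops included, and the job is handed in when it is done.

Besides the shell and the picture viewer there is one more tool, called as name([rows], argument=value, ...), one row to a line, values as JSON. carry_out: Moves the arm, as the interface text tells. Shifts and turns lie within -1 to 1; 1 stands for 0.5 m of shift or 180 degrees of turn. Its arguments: {"type":"object","properties":{"grip":{"type":"array"},"linear":{"type":"array"},"turn":{"type":"array"}},"required":["grip","linear","turn"]}

```bash
ls; mkdir -p pics; python3 - <<'E'
from cell import env,cams
import cv2
s=env.state();print(s)
a=cams.read_camera("scene");b=cams.read_camera("top")
cv2.imwrite("pics/s0.png",a);cv2.imwrite("pics/t0.png",b)
for n in("scene","top"):print(n,cams.camera_info(n))
E
```

```text
pics
{'t': 0.0, 'joints': array([ 1.16534747e+00,  4.91541850e-01,  1.55947285e+00,  3.60887517e-07,
        1.09167478e+00, -1.05601356e-01]), 'qvel': array([-0.00047943, -0.00020726,  0.00052446,  0.00017706, -0.00088369,
        0.00089865]), 'tau': array([-2.58788576e-03, -6.12648296e+01, -2.58173347e+01,  6.90807123e-02,
        4.82753059e-02, -7.06237824e-05]), 'eef_pos': array([184.49532329, 596.90382304, 228.06468072]), 'tcp_rot': array([-1.6766895 ,  1.5696995 , -1.97653716]), 'ft_force': array([ 0.24825496, -0.20236918,  0.26083457]), 'moment': array([ 0.00752985, -0.06903843, -0.01394548]), 'opening': 1.0038518786098543}
scene {'fx': 380.0134306645166, 'fy': 380.0134306645166, 'cx': 262.73096930341734, 'cy': 193.2729164310713, 'view': array([[-4.06966913e-01,  9.13231392e-01, -1.96559408e-02,
         2.34997621e+02],
       [ 5.97575359e-01,  2.49901657e-01, -7.61874564e-01,
        -2.38792219e+02],
       [-6.90855717e-01, -3.21803646e-01, -6.47426283e-01,
         1.68519101e+03],
       [ 0.00000000e+00,  0.00000000e+00,  0.00000000e+00,
         1.00000000e+00]])}
top {'fx': 383.0312214042509, 'fy': 383.0312214042509, 'cx': 259.69479196764775, 'cy': 192.12256053270917, 'view': array([[-8.82251095e-03, -9.99739844e-01, -2.10334792e-02,
         2.62906575e+00],
       [-9.85093841e-01,  1.23030688e-02, -1.71577268e-01,
         5.67644957e+02],
       [ 1.71791407e-01,  1.92062085e-02, -9.84946107e-01,
         1.07947989e+03],
       [ 0.00000000e+00,  0.00000000e+00,  0.00000000e+00,
         1.00000000e+00]])}
```

View pics/t0.png

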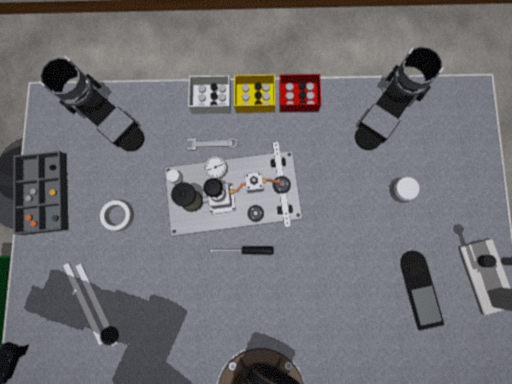

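View pics/s0.png

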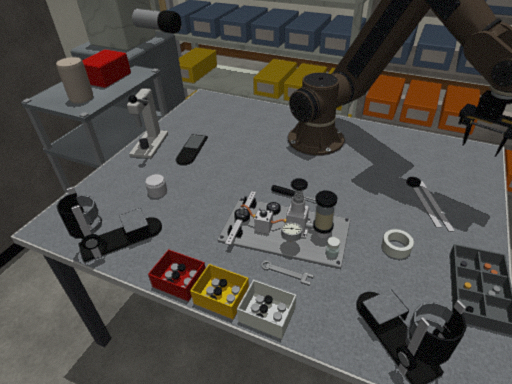

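Top view: greaser at the centre, with the knob near (213,187), the grease tube's black cap at (185,194), gauge (216,167) and valve block (255,182). In the scene view the knob is near (299,184). Next: measure the knob across the two views.

```bash
cat > h.py <<'E'
import numpy as np,cv2
from cell import env,cams
def ray(n,u,v):
    c=cams.camera_info(n);V=c["view"];R=V[:3,:3]
    d=R.T@np.array([(u-c["cx"])/c["fx"],(v-c["cy"])/c["fy"],1]);return -R.T@V[:3,3],d/np.linalg.norm(d)
def plane(n,u,v,z):
    o,d=ray(n,u,v);return o+d*(z-o[2])/d[2]
def tri(p,q):
    (o,d),(a,b)=p,q;s=np.linalg.lstsq(np.c_[d,-b],a-o,rcond=None)[0]
    P,Q=o+s[0]*d,a+s[1]*b;return (P+Q)/2,np.linalg.norm(P-Q)
def proj(n,P):
    c=cams.camera_info(n);p=c["view"][:3,:3]@P+c["view"][:3,3];return c["fx"]*p[0]/p[2]+c["cx"],c["fy"]*p[1]/p[2]+c["cy"]
E
python3 - <<'E'
from h import *
for n,f,box in(("scene","s0",(200,165,370,280)),("top","t0",(155,140,310,250))):
    im=cv2.imread(f"pics/{f}.png");x0,y0,x1,y1=box
    m=(im.max(2)<60).astype(np.uint8)
    k,l,st,ce=cv2.connectedComponentsWithStats(m)
    for i in range(1,k):
        c=ce[i]
        if x0<c[0]<x1 and y0<c[1]<y1 and st[i,4]>30: print(n,st[i],c.round(1))
A=cv2.imread("pics/s0.png")[170:250,215:355];B=cv2.imread("pics/t0.png")[145:240,160:305]
A=cv2.resize(A,None,fx=5,fy=5,interpolation=cv2.INTER_CUBIC)[:,:700]
B=cv2.resize(B,None,fx=4.8,fy=4.8,interpolation=cv2.INTER_CUBIC)
cv2.imwrite("pics/cA.png",A);cv2.imwrite("pics/cB.png",B)
# plate outline in top
im=cv2.imread("pics/t0.png");print(proj("top",np.array([500,100,12.])))
E
```

```text
scene [291 179  17  12 164] [298.9 184.2]
scene [271 185  24  12 165] [282.4 190.6]
scene [316 191  21  22 322] [325.6 199.6]
scene [250 198   6  10  41] [253.  203.5]
scene [267 202  13  13  73] [273.7 208.4]
scene [235 209  15  14 114] [242.3 215.5]
scene [313 220  21  14  98] [322.1 229.1]
scene [235 227   8  11  45] [238.9 233. ]
top [204 179  19  18 266] [213.  187.2]
top [172 183  31  27 509] [185.2 194.9]
top [242 246  31   9 225] [257.3 249.9]
(np.float64(225.87977516628692), np.float64(216.74227044208814))
```

View pics/cA.png

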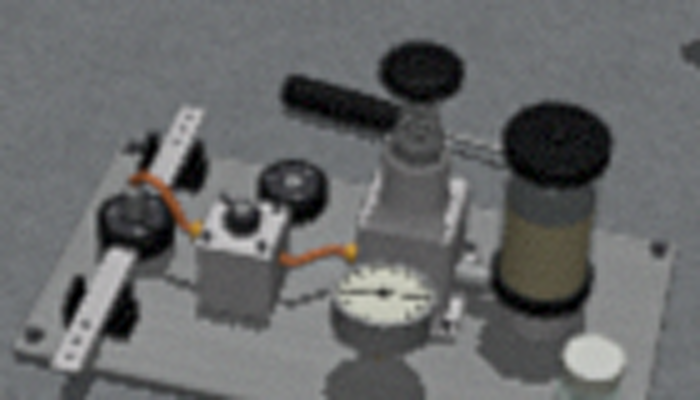

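View pics/cB.png

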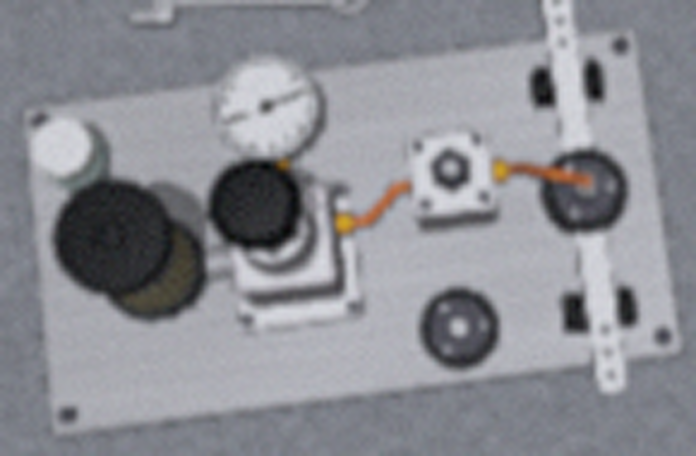

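The crops show the knob free and up. The gauge needle lies roughly along the gauge's diameter, the pin is in its gland at crop (452,168), and the two black discs are at the cradle and on the plate.

```bash
python3 - <<'E'
from h import *
from scipy.spatial.transform import Rotation as Ro
P,g=tri(ray("scene",298.9,184.2),ray("top",213.0,187.2));print("knob",P,g)
for z in(195,200,205):print(z,plane("top",213,187.2,z),plane("scene",298.9,184.2,z))
# plate holes/corners in crop B
q=[plane("top",160+(u+.5)/4.8-.5,145+(v+.5)/4.8-.5,12) for u,v in((25,105),(632,32),(683,345),(57,432))]
print(np.round(q,1),[np.linalg.norm(q[i]-q[i-3]) for i in range(4)])
d=q[1]-q[0];yaw=np.arctan2(d[1],d[0])+np.pi/2;d2=q[2]-q[3];print("yaw",yaw,np.arctan2(d2[1],d2[0])+np.pi/2)
c=sum(q)/4;Rz=Ro.from_euler('z',yaw).as_matrix();o=c-Rz@[15,-35,0];print("origin by plate",o)
print("pin",proj("top",o+Rz@[30,-105,75]),proj("scene",o+Rz@[30,-105,75]))
s=env.state();R=Ro.from_euler('xyz',s["tcp_rot"]).as_matrix();print(R.round(3))
for X in(P[:2],o[:2]):
  t=np.r_[X,205+14+15.]
  print("tool shift mm",R.T@(t-s["eef_pos"]))
E
```

```text
knob [556.41655397 113.51892043 195.88211786] 0.2269513070486156
195 [556.54434497 113.75252538 195.        ] [555.42629374 113.07944525 195.        ]
200 [555.59794963 113.03365026 200.        ] [561.31956709 114.98760222 200.        ]
205 [554.6515543  112.31477514 205.        ] [567.21284045 116.89575919 205.        ]
[[ 658.4  290.5   12. ]
 [ 701.3 -101.6   12. ]
 [ 498.3 -128.8   12. ]
 [ 448.   263.3   12. ]] [np.float64(394.4814868155687), np.float64(204.8661461069047), np.float64(395.32363724000413), np.float64(212.16202278236307)]
yaw 0.1089707525442678 0.12747488652489714
origin by plate [557.76841995 113.99315414  12.        ]
pin (np.float64(253.6327024592891), np.float64(179.1313994028247)) (np.float64(263.1300184126725), np.float64(210.87767456738177))
[[-0.     0.295  0.955]
 [-0.001  0.955 -0.295]
 [-1.    -0.001 -0.   ]]
tool shift mm [  -5.56914197 -352.0519031   498.10015378]
tool shift mm [  -5.57000035 -351.19960744  499.25168781]
```

carry_out([
  [-0.012,-0.056,0.08],
  [0,-0.056,0.08],
  [0,-0.056,0.08],
  [0,-0.056,0.08],
  [0,-0.056,0.08],
], grip=[1,1,1,1,1], turn=[0,0,0,0,0])

```text
t: 0.6
eef_pos: [335.0, 402.6, 234.5]
tcp_rot: [-2.086, 1.571, -2.385]
ft_force: [0.7, -0.6, 0.2]
opening: 0.641
```

carry_out([
  [0,-0.056,0.08],
  [0,-0.056,0.08],
  [0,-0.056,0.08],
  [0,-0.056,0.08],
  [0,-0.056,0.08],
], grip=[1,1,1,1,1], turn=[0,0,0,0,0])

```text
t: 1.1
eef_pos: [484.9, 209.6, 234.6]
tcp_rot: [-3.009, 1.571, 2.974]
ft_force: [-0.1, 0.4, 0.1]
opening: 0.215
```

carry_out([
  [0,-0.056,0.08],
  [0,-0.056,0.08],
  [0,-0.03,0.036],
  [0,0,0],
], grip=[1,1,1,1], turn=[0,0,0,0])

```text
t: 1.5
eef_pos: [558.0, 112.2, 234.0]
tcp_rot: [-2.288, 1.57, -2.591]
ft_force: [0.3, 0.7, -0.2]
opening: 0.006
```

```bash
python3 - <<'E'
from h import *
from scipy.spatial.transform import Rotation as Ro
s=env.state();R=Ro.from_euler('xyz',s["tcp_rot"]).as_matrix();print(s["t"],s["eef_pos"],s["ft_force"],s["opening"],s["joints"])
print(R.T@(np.array([557,113.7,234])-s["eef_pos"]))
cv2.imwrite("pics/w1.png",cams.read_camera("wrist"))
im=cams.read_camera("scene");u,v=map(int,proj("scene",np.array([600,60,100.])))
cv2.imwrite("pics/s1.png",cv2.resize(im[150:260,215:355],None,fx=5,fy=5,interpolation=cv2.INTER_CUBIC))
E
```

```text
1.5 [558.02626806 112.15661827 234.0136899 ] [ 0.25123759  0.6974801  -0.22572566] 0.006361554536888266 [ 8.24069212e-02  4.06194701e-01  1.69133604e+00 -2.56473943e-04
  1.04450072e+00 -1.18504563e+00]
[ 0.0137231   1.16654667 -1.44028513]
```

View pics/s1.png

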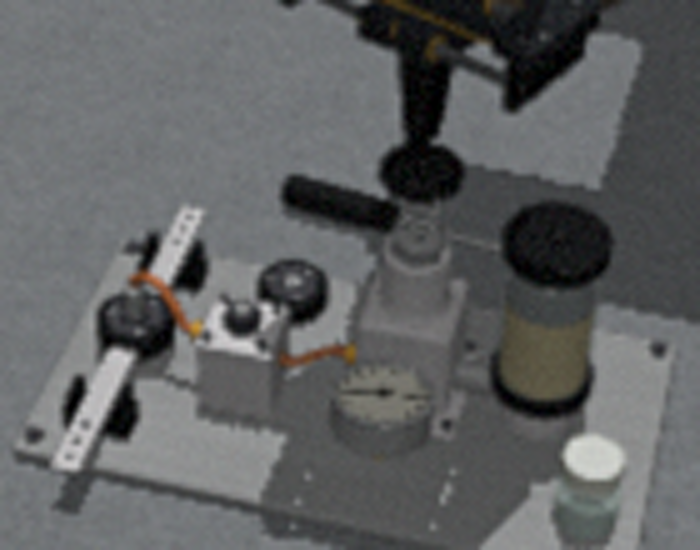

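View pics/w1.png

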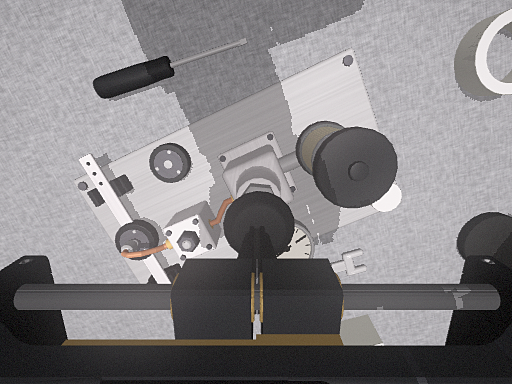

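The wrist view shows the shut fingertips over the knob at (258,225), with the pin gland clear at (188,243), so I can watch the pin from this hover pose. First stroke: go down in stages and read the force.

carry_out([
  [0.034,0.002,-0.003],
  [0.018,0,0],
  [0.016,0,0],
  [0.004,0,0],
  [0,0,0],
], grip=[1,1,1,1,1], turn=[0,0,0,0,0])

```text
t: 2.1
eef_pos: [555.3, 117.3, 199.1]
tcp_rot: [0.475, 1.57, 0.177]
ft_force: [0.6, -0.8, 7.4]
opening: 0.005
```

carry_out([
  [0.004,0,0],
  [0,0,0],
], grip=[1,1], turn=[0,0])

```text
t: 2.3
eef_pos: [555.4, 117.3, 197.4]
tcp_rot: [0.456, 1.569, 0.158]
ft_force: [-0.1, -0.9, 8.4]
opening: 0.008
```

carry_out([
  [-0.03,0,0],
  [-0.03,0,0],
  [-0.016,0,0],
  [0,0,0],
  [0,0,0],
], grip=[1,1,1,1,1], turn=[0,0,0,0,0])

```text
t: 2.8
eef_pos: [555.1, 116.5, 234.2]
tcp_rot: [-2.922, 1.57, 3.062]
ft_force: [-0.4, -0.2, -0.7]
opening: 0.003
```

```bash
cat > look.py <<'E'
import sys
from h import *
n=sys.argv[1];s=env.state();print(s["t"],s["eef_pos"],s["ft_force"])
w=cams.read_camera("wrist");sc=cams.read_camera("scene")
cv2.imwrite(f"pics/w{n}.png",w);cv2.imwrite(f"pics/s{n}.png",sc)
ref=cv2.imread("pics/s0.png")
# dark pin/gland column in scene: pin_tip in/out region vs reference; gauge region change
d=cv2.absdiff(cv2.GaussianBlur(sc,(3,3),0),cv2.GaussianBlur(ref,(3,3),0)).max(2)
print(sc[198:220,258:269].max(2))
c=np.hstack([cv2.resize(w[190:270,140:240],None,fx=4,fy=4,interpolation=cv2.INTER_CUBIC),cv2.resize(sc[190:246,240:310],None,fx=5.714,fy=5.714,interpolation=cv2.INTER_CUBIC)[:320,:400]])
cv2.imwrite(f"pics/c{n}.png",c)
E
python3 look.py 2
```

```text
2.8 [555.07661391 116.53532197 234.15843291] [-0.43761604 -0.21707401 -0.67646414]
[[122 119 121 120 119 113 120 123 120 123 121]
 [119 120 121 114 111 117 122 119 120 122 116]
 [125 117 119 123 114 120 117 118 117 120 124]
 [125 119 121 126 126 126 121 117 117 121 121]
 [143 139 142 144 132 128 122 122 126 127 119]
 [145 144 137 139 138 138 137 144 146 128  81]
 [143 143 141 142 140 144 145 145 139  85  49]
 [144 145 140 141 139 142 140 145 113  57  70]
 [142 141 143 143 140 143 144 146  89  36  57]
 [139 137 137 139 139 141 145 144  84  26  33]
 [135 113 128 145 140 138 143 147  85  24  16]
 [129  88  89 131 130 130 131 140  88  35  28]
 [153 127  77  87 107 111 101 114 114 110 111]
 [194 191 114  77 127 141 125  88 109 176 198]
 [201 160  84  59 103 118  94  62  52 140 191]
 [198 126  50  38  57  64  62  50  36 137 191]
 [198 129  59  24  34  40  33  31  46 151 191]
 [198 147  73  31  24  25  24  24  71 179 185]
 [195 193 143  76  45  41  48  74 123 171 139]
 [187 198 192 148 117 119 121 155 179 129 108]
 [195 197 199 199 195 196 200 195 142  81  92]
 [175 180 184 189 193 194 196 197 129  71  87]]
```

View pics/c2.png

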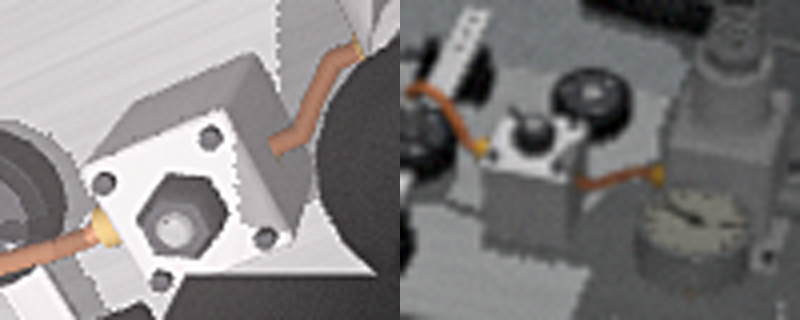

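The first stroke registered: the needle has moved round, and the pin is still in (a small bright tip inside the gland in the wrist crop). Second stroke, re-centred by 3 mm.

carry_out([
  [0.034,-0.004,0.005],
  [0.018,0,0],
  [0.016,0,0],
  [0.009,0,0],
  [0,0,0],
], grip=[1,1,1,1,1], turn=[0,0,0,0,0])

```text
t: 3.4
eef_pos: [557.8, 113.5, 197.0]
tcp_rot: [0.364, 1.569, 0.064]
ft_force: [-1.4, 0.0, 13.2]
opening: 0.007
```

carry_out([
  [-0.03,0,0],
  [-0.03,0,0],
  [-0.017,0,0],
  [0,0,0],
  [0,0,0],
], grip=[1,1,1,1,1], turn=[0,0,0,0,0])

```text
t: 3.9
eef_pos: [557.1, 113.4, 233.9]
tcp_rot: [-2.822, 1.57, -3.121]
ft_force: [0.2, -0.2, -0.2]
opening: 0.002
```

```bash
sed -i 's/^print(sc.*/print(sc[202:216,258:269].max(2)); p=cv2.imread("pics\/s2.png"); print("pin diff",np.abs(sc[198:211,259:267].astype(float)-p[198:211,259:267]).mean(),"gauge diff",np.abs(sc[220:240,280:302].astype(float)-p[220:240,280:302]).mean())/' look.py; python3 look.py 3
```

```text
3.9 [557.09470984 113.41765897 233.94793047] [ 0.19898602 -0.16743897 -0.24321573]
[[140 139 145 142 136 125 121 122 128 130 118]
 [147 142 139 138 141 140 139 145 148 129  82]
 [146 141 142 137 143 143 144 146 136  84  51]
 [148 145 143 141 138 139 141 145 113  58  72]
 [139 142 141 145 142 143 144 144  92  34  51]
 [141 134 140 142 142 139 144 148  86  34  40]
 [136 116 122 143 142 141 142 145  80  26  16]
 [132  83  91 130 129 132 129 142  90  38  32]
 [156 127  74  87 107 112  99 116 114 112 111]
 [195 191 117  79 130 142 126  91 110 176 203]
 [201 160  87  54  97 112  97  63  56 145 190]
 [200 126  51  38  64  67  56  45  42 139 188]
 [200 130  55  27  34  32  31  28  49 149 179]
 [199 146  73  27  24  26  29  29  70 161 140]]
pin diff 2.019230769230769 gauge diff 3.871212121212121
```

The pin is still in. Third stroke.

carry_out([
  [0.034,0,0],
  [0.018,0,0],
  [0.016,0,0],
  [0.009,0,0],
  [0,0,0],
], grip=[1,1,1,1,1], turn=[0,0,0,0,0])

```text
t: 4.5
eef_pos: [557.8, 113.5, 197.0]
tcp_rot: [0.437, 1.569, 0.137]
ft_force: [-1.7, -0.0, 12.7]
opening: 0.006
```

carry_out([
  [-0.03,0,0],
  [-0.03,0,0],
  [-0.017,0,0],
  [0,0,0],
  [0,0,0],
], grip=[1,1,1,1,1], turn=[0,0,0,0,0])

```text
t: 5.0
eef_pos: [557.1, 113.5, 233.9]
tcp_rot: [-2.864, 1.57, 3.12]
ft_force: [0.3, 1.1, 0.3]
opening: 0.004
```

```bash
python3 look.py 4
```

```text
5.0 [557.09669215 113.45837827 233.93459967] [0.33316938 1.08903374 0.27176067]
[[142 140 144 140 133 129 119 119 126 126 117]
 [145 142 142 139 138 140 141 145 148 128  88]
 [145 145 141 145 143 140 140 146 138  81  52]
 [147 145 142 140 141 140 143 146 115  58  70]
 [144 144 142 142 138 141 144 145  89  35  56]
 [138 136 139 142 142 147 144 147  86  28  32]
 [137 115 125 140 140 140 140 143  86  20  22]
 [131  83  93 132 131 128 129 138  90  37  25]
 [161 125  77  86 106 115  99 121 110 115 112]
 [194 191 116  79 129 141 126  90 106 177 201]
 [203 159  88  55 101 117  96  65  54 150 189]
 [197 127  50  38  58  70  62  47  47 138 191]
 [200 133  53  24  37  40  38  24  49 153 180]
 [198 144  77  33  25  28  25  28  68 164 139]]
pin diff 2.1923076923076925 gauge diff 4.170454545454546
```

View pics/c4.png

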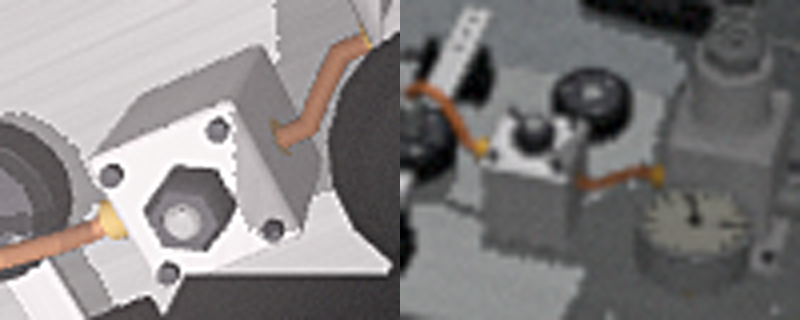

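The pin is still in at wrist crop (183,222). The needle has moved clockwise again and now points up in the scene crop. Fourth stroke.

carry_out([
  [0.034,0,0],
  [0.018,0,0],
  [0.016,0,0],
  [0.009,0,0],
  [0,0,0],
], grip=[1,1,1,1,1], turn=[0,0,0,0,0])

```text
t: 5.6
eef_pos: [557.8, 113.5, 197.0]
tcp_rot: [0.432, 1.569, 0.133]
ft_force: [-0.9, 0.1, 13.5]
opening: 0.006
```

carry_out([
  [-0.03,0,0],
  [-0.03,0,0],
  [-0.017,0,0],
  [0,0,0],
  [0,0,0],
], grip=[1,1,1,1,1], turn=[0,0,0,0,0])

```text
t: 6.1
eef_pos: [557.1, 113.4, 233.9]
tcp_rot: [-2.835, 1.57, -3.134]
ft_force: [0.5, -0.1, 0.1]
opening: 0.002
```

```bash
python3 look.py 5
```

```text
6.1 [557.07469385 113.43388059 233.90925503] [ 0.49048022 -0.1237725   0.09828402]
[[139 140 143 142 133 130 121 122 124 128 117]
 [143 142 141 143 140 138 140 148 149 128  85]
 [147 143 141 140 142 138 140 146 136  85  50]
 [144 142 142 142 141 142 144 144 113  53  73]
 [147 143 138 141 142 142 147 145  90  33  57]
 [142 132 139 142 140 139 141 149  87  29  33]
 [135 118 126 141 142 140 140 145  84  23  26]
 [129  85  89 130 128 129 129 139  91  42  33]
 [157 127  71  86 106 115  99 117 113 113 113]
 [191 189 117  77 131 142 128  88 107 175 199]
 [199 158  89  58  97 119  96  64  58 143 192]
 [197 123  51  38  60  68  61  48  44 140 195]
 [197 134  55  28  36  42  39  27  48 152 178]
 [200 148  75  31  24  24  21  32  66 162 139]]
pin diff 2.323717948717949 gauge diff 4.037121212121212
```

The pin is still in. Fifth stroke.

carry_out([
  [0.034,0,0],
  [0.018,0,0],
  [0.016,0,0],
  [0.009,0,0],
  [0,0,0],
], grip=[1,1,1,1,1], turn=[0,0,0,0,0])

```text
t: 6.7
eef_pos: [557.8, 113.6, 197.0]
tcp_rot: [0.434, 1.569, 0.134]
ft_force: [-1.4, 0.1, 12.9]
opening: 0.006
```

carry_out([
  [-0.03,0,0],
  [-0.03,0,0],
  [-0.017,0,0],
  [0,0,0],
  [0,0,0],
], grip=[1,1,1,1,1], turn=[0,0,0,0,0])

```text
t: 7.2
eef_pos: [557.1, 113.4, 233.9]
tcp_rot: [-2.836, 1.57, -3.135]
ft_force: [0.6, 0.7, -0.5]
opening: 0.002
```

```bash
python3 look.py 6
```

```text
7.2 [557.08633611 113.44027746 233.92374592] [ 0.5626875   0.7042395  -0.47078703]
[[141 140 146 143 134 126 123 120 126 126 116]
 [145 141 141 139 139 140 140 146 148 129  83]
 [144 139 145 140 144 138 143 146 140  83  50]
 [146 144 142 138 144 136 136 143 113  57  71]
 [142 146 142 126 135 145 136 142  90  33  55]
 [139 136 140 112 111 135 120 145  87  30  40]
 [136 116 130 102  75  76  70 130  85  24  22]
 [132  86  92 101  78  66  68 129  91  41  27]
 [158 126  75  56  64  68  69 120 115 117 108]
 [194 191 122  64  65  68  66  72 108 177 202]
 [199 160  85  51  57  69  60  54  52 146 189]
 [200 128  57  42  44  50  52  47  44 139 194]
 [196 132  55  31  36  42  40  33  51 153 177]
 [197 148  73  30  22  31  20  29  69 159 140]]
pin diff 8.961538461538462 gauge diff 4.381818181818182
```

View pics/c6.png

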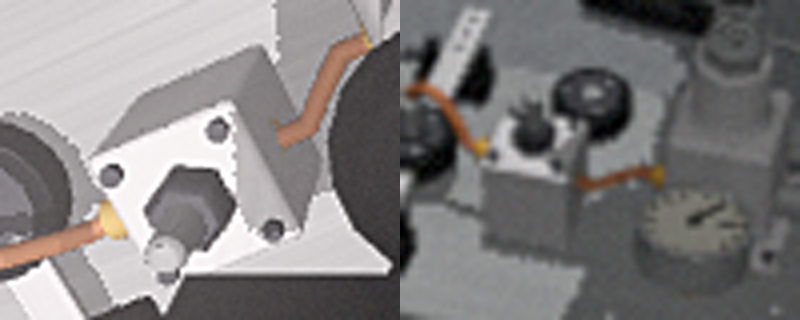

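The pin has popped out: in the wrist crop it stands out of the gland with its tip at (165,250), and in the scene its tip rose about 5 px, which fits 20 mm. The needle is short of the long mark. I'll back off upward and check the knob.

carry_out([
  [-0.06,0,0],
  [-0.06,0,0],
  [-0.04,0,0],
  [0,0,0],
  [0,0,0],
], grip=[1,1,1,1,1], turn=[0,0,0,0,0])

```text
t: 7.8
eef_pos: [557.1, 113.5, 313.8]
tcp_rot: [-2.917, 1.57, 3.066]
ft_force: [-0.8, -0.4, -0.3]
opening: 0.001
```

```bash
python3 - <<'E'
from h import *
s=env.state();print(s["t"],s["eef_pos"],s["ft_force"])
im=cams.read_camera("scene");print("pin tip in/out px",proj("scene",np.array([600.4,14,87.])),proj("scene",np.array([600.4,14,107.])))
a=cv2.imread("pics/s0.png");print("knob diff",np.abs(im[182:192,291:308].astype(float)-a[182:192,291:308]).mean(), "bar diff",np.abs(im[190:245,225:256].astype(float)-a[190:245,225:256]).mean())
cv2.imwrite("pics/end.png",cv2.resize(im[150:260,215:355],None,fx=5,fy=5,interpolation=cv2.INTER_CUBIC))
E
```

```text
7.8 [557.11323493 113.45274812 313.79050463] [-0.84929994 -0.37671778 -0.26074986]
pin tip in/out px (np.float64(263.2744430154039), np.float64(211.24595158601483)) (np.float64(263.15548036827136), np.float64(206.6014356762213))
knob diff 12.678431372549019 bar diff 4.807233626588466
```

View pics/end.png

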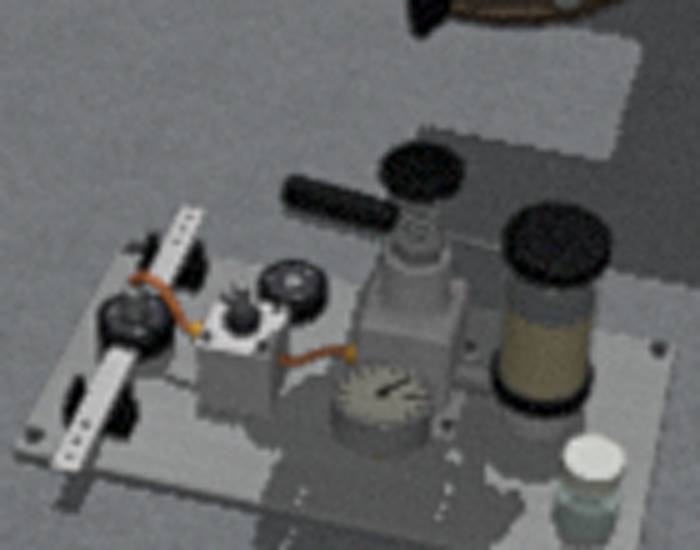

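The end picture shows the knob up at (422,170), the same place as before the first stroke. The pin is out, the needle is short of the long mark at (415,398), and the bar is unmoved. Handing in.

```bash
python3 -c "
from cell import env
print(env.job_done())"
```

```text
the job is handed in; nothing more can be done
None
```

The joint is filled: the indicator pin popped out on the fifth stroke, and I stopped there and handed the job in. I pressed the plunger with the shut fingertips about 22 mm per stroke, lifted clear each time to let it spring back, and checked the pin after every stroke. It took about 8 s of the 48 s, and the highest force I read was about 14 N.

**Last checks:**
- **Pin:** its tip rose from about row 211 to row 206 in the scene camera. The calibration predicts 211.2 when in and 206.6 when out, so it is fully out.
- **Plunger and arm:** the knob is back at its starting height. The arm is about 95 mm above it and touching nothing.
- **Gauge:** the needle is still short of the long mark. I judged this by eye from a small image.
- **Side bar and other items:** nothing visible in the final crop of the greaser had moved. The tape roll, tin and spanner were outside that crop, but the arm's path stayed well above them.

**Checks that disagreed:**
- **Final knob picture:** the pixel comparison with the start picture showed a difference of about 13 grey levels. I put this down to the arm's shadow, because the knob itself looks the same.
- **First stroke:** it landed about 4 mm off the knob's centre because the arm had not yet settled. It still gave a full stroke, and I re-centred before the second.

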